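# Set out the clay pots by size along the saucers

### The arm

A 6-joint arm with a two-finger parallel gripper is mounted at the origin on the work surface. World frame = base frame: x ahead of the robot, y to its left, z up, the work surface at z = 0. Lengths are in m, angles in rad, forces in N, time in s.
With the tool pointing down it reaches from about 0.375 to 0.825 m from the base axis. Payload 5.5 kg.
Tool frame: the origin (TCP) lies on the centre line of the jaws, within the pads' length; the fingertips stand 19 mm ahead of it and the grasp point (between the pads) is the TCP; z points along the fingers, x is the direction in which the jaws open and shut, and the axes are right-handed (so a half turn about z gives the same grasp; the last joint's range is limited). The gripper opens to 85 mm and grips with 20 to 120 N. Pads are 22 mm wide; open, the fingers measure 114 mm over their backs; the gripper's body (76 mm by 85 mm) begins 54 mm behind the grasp point. The pads swing forward as they close: fully open they stand 13 mm farther back than shut.
Start: joints at [1.273, 0.314, -0.047, 1.21, 0, 1.571], TCP at [0.176, 0.574, 0.25] pointing down, gripper open.
Joint ranges: [-2.67, 2.67], [-0.69, 1.73], [-1.03, 1.25], [-2.08, 2.16], [-1.42, 1.45], [-3.14, 3.14]. Speed limits (rad/s): [2.39, 2.39, 3.01, 3.14, 3.14, 3.14].

### API

Orientations are given as a rotation vector (axis times angle).
In Python, from station import manip gives the robot as it stands.
- The arm moves only by the shell command python3 -m crank 'ROWS'. ROWS is JSON, a list of rows, each a list of 3 entries, a list of its own where there are three numbers: the shift along the tool's x, y, z in m, then the turn, a rotation vector about the tool's x, y, z in degrees, then the finger opening in m, from 0 to 0.0854. A call has 1 to 20 rows; each row shifts and turns the commanded pose from where the row before left it, along the tool's axes as they then stand; what a row does not reach is not made up. A row lasts 1/10 s, in which the tool goes at most 50 mm and 8.59 degrees, less where a joint would pass 70% of its speed; a pose out of reach is approached as far as the arm can. A call with a gripper value outside its range is refused whole. The fingers move at their own pace and stop on an object; the grip force is fixed at half the most. Time passes only in rows, so rows that do not move let the fingers close. It gives the time, the measured TCP pose, the force and the opening at its end, in the units of the state.
- manip.read_state(): the state, without advancing time (a new reading comes with each control period).
- manip.capture(name): name is "side" or "top" or "wrist"; returns a dict with "image" (400x640x3 uint8, blue, green, red), "camera_matrix" (3x3 intrinsics, pixels), "R" (3x3) and "t" (3): a world point X has camera coordinates R X + t; the wrist camera has in their place "mount" (4x4, takes a point from camera to tool coordinates, whose origin is the TCP and whose axes are the tool frame's). Camera axes: x right, y down, z forward; pixel columns grow to the right and rows downward; lengths in m; the calibration is good to about 2 mm. A picture is of the moment at which its call begins: read the wrist's pose just before it. There is no depth.
- manip.close_job(): hands the job in, once; it reports no verdict.
The state is a dict: "time": time; "joint_positions": joint angles; "joint_velocities": joint speeds; "joint_efforts": joint torques, N m; "eef_pos": TCP position; "eef_rot": TCP orientation; "contact_force": force on the tool from outside, world axes, zero at the start; "moment": the same for the moment, N m; "width": finger opening in m.
Only numpy, scipy, OpenCV 4.12 (cv2) and the standard library are available. Lean on these libraries where they do the work, as an engineer would, in place of code of your own. Each camera call takes 0.05 s, during which the arm holds its last target. There are 200 camera calls.

### The job

Set out the four small clay pots for sowing, one standing upright in the middle of each green saucer along the oak board, graded by size: the smallest next to the wooden box with the brass latch, then each one larger than the last, so that the largest ends up beside the white bowl. They are clay, so keep them upright and set them down rather than dropping them, and do not shove the china bowl along.

Things in the scene. Friction and masses are not known exactly. Their poses are not given: they have to be found in the camera images.
- pot_40: The smallest of the four loose terracotta flower pots, standing upright, empty and open at the top: 40 mm across the rim, 42 mm tall, 27 mm across the foot, wall 3.5 mm. Its rim is a straight round collar 16 mm tall, the widest part, below which the pot tapers to the foot. Origin: centre of the underside, z up. About 30 to 56 g.
- pot_49: The second smallest of the four loose terracotta flower pots, standing upright, empty and open at the top: 49 mm across the rim, 50 mm tall, 33 mm across the foot, wall 3.5 mm. Its rim is a straight round collar 16 mm tall, the widest part, below which the pot tapers to the foot. Origin: centre of the underside, z up. About 45 to 84 g.
- pot_58: The second largest of the four loose terracotta flower pots, standing upright, empty and open at the top: 58 mm across the rim, 58 mm tall, 39 mm across the foot, wall 3.5 mm. Its rim is a straight round collar 16 mm tall, the widest part, below which the pot tapers to the foot. Origin: centre of the underside, z up. About 68 to 126 g.
- pot_67: The largest of the four loose terracotta flower pots, standing upright, empty and open at the top: 67 mm across the rim, 66 mm tall, 45 mm across the foot, wall 3.5 mm. Its rim is a straight round collar 16 mm tall, the widest part, below which the pot tapers to the foot. Origin: centre of the underside, z up. About 98 to 182 g.
- saucer_a: One of four identical round moss-green plastic saucers standing in a straight row, about 105 mm apart, on a light oak board 20 mm thick, 100 mm wide and 425 mm long; fixed. 90 mm across, rim 12 mm high, flat inner floor 75 mm across and 3 mm above its underside. Origin: centre of its underside, on the board's top; z up. The letter says nothing about its place in the row.
- saucer_b: One of four identical round moss-green plastic saucers standing in a straight row, about 105 mm apart, on a light oak board 20 mm thick, 100 mm wide and 425 mm long; fixed. 90 mm across, rim 12 mm high, flat inner floor 75 mm across and 3 mm above its underside. Origin: centre of its underside, on the board's top; z up. The letter says nothing about its place in the row.
- saucer_c: One of four identical round moss-green plastic saucers standing in a straight row, about 105 mm apart, on a light oak board 20 mm thick, 100 mm wide and 425 mm long; fixed. 90 mm across, rim 12 mm high, flat inner floor 75 mm across and 3 mm above its underside. Origin: centre of its underside, on the board's top; z up. The letter says nothing about its place in the row.
- saucer_d: One of four identical round moss-green plastic saucers standing in a straight row, about 105 mm apart, on a light oak board 20 mm thick, 100 mm wide and 425 mm long; fixed. 90 mm across, rim 12 mm high, flat inner floor 75 mm across and 3 mm above its underside. Origin: centre of its underside, on the board's top; z up. The letter says nothing about its place in the row.
- latch_box: Small wooden box with a brass hinge latch on its front, shut and fixed, 114 x 94 x 66 mm. It stands on the bench just off one end of the row of saucers (either end), its centre about 118 mm from the centre of the nearest saucer. Origin: centre of the underside, z up.
- bowl: White china mixing bowl, loose, 120 mm across the rim and 55 mm tall, standing on the bench just off the other end of the row, its centre about 118 mm from the nearest saucer's. Origin: centre of the underside, z up.
There are look-alikes about, which are no part of the job. What is shaped like the pot_58 but blue is not meant. What is shaped like the pot_40 but purple is not meant.

How it is judged:
By the outcome, as a careful person would: the job done as asked, in the order asked, and still so for the second after the job is handed in, with the robot touching nothing.
It also fails if it takes over 90 s, if anything falls off the work surface, if the arm or the gripper's body presses on something with over 40 N, if the wrist force passes 120 N, or if a joint passes its speed limit or range.

## Working session

There is one attempt and no reset: what is moved stays moved. The work goes in short steps, Python scripts to look and compute and a shell command to move; the robot and the scene stay as the last step left them, time stands still between calls to the robot, and variables do not carry over. Pictures are saved under pics/ and viewed, about 12 in all and at most 16, crops included, and the job is handed in when it is done.

```bash
mkdir -p pics; ls; python3 - <<'E'
from station import manip
import cv2
s=manip.read_state();print(s)
for n in("top","side"):
    c=manip.capture(n);cv2.imwrite(f"pics/{n}0.png",c["image"]);print(n,c["camera_matrix"],c["R"],c["t"])
E
```

```text
pics
{'time': 0.0, 'joint_positions': array([ 1.27297340e+00,  3.14219386e-01, -4.80754524e-02,  1.21019761e+00,
       -4.53524133e-06,  1.57084094e+00]), 'joint_velocities': array([ 8.15585197e-05, -4.51765402e-04, -1.45022408e-03,  5.83192707e-04,
       -1.13831564e-03, -4.91549428e-04]), 'joint_efforts': array([-7.06783044e-05, -5.39587927e+01,  3.39747262e+01,  1.90501049e-02,
        1.19845953e-05, -2.70771970e-06]), 'eef_pos': array([0.17590556, 0.57306621, 0.24944011]), 'eef_rot': array([ 2.52566140e+00,  1.86662208e+00, -2.13760586e-03]), 'contact_force': array([-0.36430882, -0.51688652,  1.06741625]), 'moment': array([ 0.01668541, -0.02207556,  0.00772499]), 'width': 0.08573589783187531}
top [[416.82806495   0.         330.35782878]
 [  0.         416.82806495 203.67233371]
 [  0.           0.           1.        ]] [[ 0.14064292 -0.99005014  0.00450499]
 [-0.96901188 -0.13858472 -0.20447556]
 [ 0.20306538  0.02439265 -0.9788613 ]] [-0.02509043  0.49844753  1.12852832]
side [[371.44864765   0.         313.66873061]
 [  0.         371.44864765 201.18296793]
 [  0.           0.           1.        ]] [[ 0.67097204 -0.74141319 -0.0101484 ]
 [-0.36935977 -0.32233689 -0.87159181]
 [ 0.64293847  0.58856215 -0.49012725]] [-0.3161036   0.23903115  0.54064325]
```

View pics/top0.png

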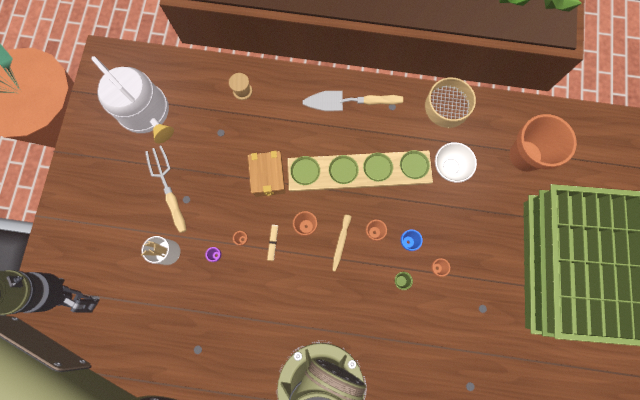

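View pics/side0.png

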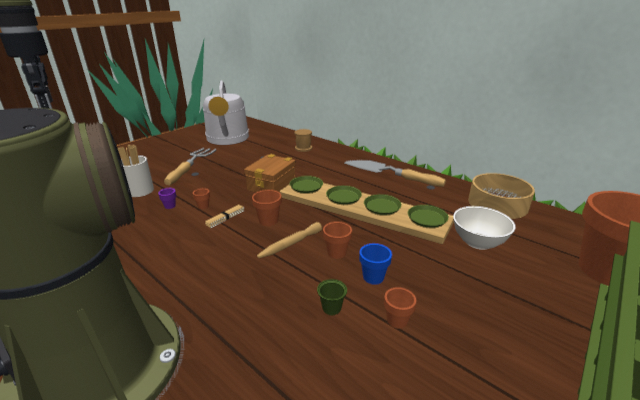

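The top view shows the latch box at (266,172), the saucers at (305,170), (344,169), (378,166) and (415,164), and the bowl at (456,162). The terracotta pots are at (240,238) for 40, (441,267) for 49, (376,230) for 58 and (305,223) for 67. The look-alikes are purple (213,254), blue (411,240) and a green one (403,281).

```bash
cat > h.py <<'E'
from station import manip
import cv2, numpy as np
from scipy.spatial.transform import Rotation as Ro
def cam(n):
    s=manip.read_state(); c=manip.capture(n); K=c["camera_matrix"]
    if n=="wrist":
        M=np.asarray(c["mount"]); T=np.eye(4); T[:3,:3]=Ro.from_rotvec(s["eef_rot"]).as_matrix(); T[:3,3]=s["eef_pos"]
        W=T@M; R=W[:3,:3].T; t=-R@W[:3,3]
    else: R,t=np.asarray(c["R"]),np.asarray(c["t"])
    return c["image"],K,R,t
def ray(px,z,K,R,t):
    d=R.T@np.linalg.solve(K,[px[0],px[1],1.]); o=-R.T@t
    return o+d*(z-o[2])/d[2]
def proj(X,K,R,t):
    p=K@(R@np.asarray(X)+t); return p[:2]/p[2]
def blobs(img,lo,hi,amin=60):
    m=cv2.inRange(cv2.cvtColor(img,cv2.COLOR_BGR2HSV),lo,hi)
    m=cv2.morphologyEx(m,cv2.MORPH_CLOSE,np.ones((3,3)))
    cs,_=cv2.findContours(m,cv2.RETR_EXTERNAL,cv2.CHAIN_APPROX_NONE)
    return [c for c in cs if cv2.contourArea(c)>amin]
E
python3 - <<'E'
from h import *
img,K,R,t=cam("top")
hsv=cv2.cvtColor(img,cv2.COLOR_BGR2HSV)
for p in [(305,216),(376,224),(441,262),(240,234),(305,170),(360,200),(456,162)]: print(p,hsv[p[1],p[0]])
for c in blobs(img,(30,60,40),(50,255,255),300):
    x,y,w,h=cv2.boundingRect(c); e=cv2.fitEllipse(c)
    if y<250 and x<450: print("saucer",e[0],e[1],ray(e[0],.032,K,R,t).round(4))
for c in blobs(img,(3,130,110),(14,255,255),60):
    x,y,w,h=cv2.boundingRect(c)
    if 200<x<470 and 200<y<290: 
        H=dict(zip([11,18],[0,0])); print("pot",x,y,w,h,ray((x+w/2,y+w/2),.05,K,R,t).round(4))
for c in blobs(img,(0,0,150),(180,50,255),300):
    e=cv2.fitEllipse(c);print("white",e[0],e[1],ray(e[0],.055,K,R,t).round(4))
E
```

```text
(305, 216) [ 10 150 153]
(376, 224) [ 10 148 160]
(441, 262) [  9 148 171]
(240, 234) [ 10 152 144]
(305, 170) [ 38 102 177]
(360, 200) [ 11 141 143]
(456, 162) [  0   0 255]
saucer (304.796875, 170.20213317871094) (27.966726303100586, 28.92095947265625) [0.5896 0.1341 0.032 ]
saucer (343.1678161621094, 169.24295043945312) (27.89031410217285, 28.792028427124023) [0.6084 0.0233 0.032 ]
saucer (377.6584167480469, 166.67605590820312) (27.62262725830078, 28.968936920166016) [ 0.6305 -0.0758  0.032 ]
saucer (414.3443298339844, 164.31825256347656) (27.42234992980957, 29.040023803710938) [ 0.653  -0.1818  0.032 ]
white (159.59600830078125, 250.9176788330078) (25.45713233947754, 35.53927993774414) [0.2982 0.492  0.055 ]
white (455.3639831542969, 161.90591430664062) (38.958839416503906, 41.71439743041992) [ 0.6693 -0.2945  0.055 ]
white (19.772409439086914, 181.54232788085938) (42.966800689697266, 95.96649169921875) [0.4349 0.929  0.055 ]
white (330.2662658691406, 100.60810852050781) (18.72028350830078, 54.351680755615234) [0.8065 0.0898 0.055 ]
white (449.81634521484375, 101.55110168457031) (27.098508834838867, 38.632179260253906) [ 0.8544 -0.2632  0.055 ]
white (129.72808837890625, 96.6883544921875) (52.45961380004883, 87.6013412475586) [0.7337 0.6821 0.055 ]
white (609.3367309570312, 52.47711944580078) (56.43534851074219, 101.52767944335938) [ 1.0859 -0.7343  0.055 ]
white (83.17235565185547, 27.90172004699707) (59.02870559692383, 146.06787109375) [0.9369 0.8785 0.055 ]
```

```bash
python3 - <<'E'
from h import *
img,K,R,t=cam("top")
for n,p,z in [("40",(240,236),.042),("49",(441,265),.05),("58",(376,228),.058),("67",(305,220),.066),("blue",(411,238),.058),("box",(266,168),.066)]:
    X=ray(p,z,K,R,t); print(n,X.round(3),np.hypot(*X[:2]).round(3))
E
python3 -m crank '[[[0,0,0],[0,0,8.5],0.085],[[0,0,0],[0,0,8.5],0.085],[[0,0,0],[0,0,8.5],0.085],[[0,0,0],[0,0,8.5],0.085],[[0,0,0],[0,0,8.5],0.085],[[0,0,0],[0,0,8.5],0.085],[[0,0,0],[0,0,8.5],0.085],[[0,0,0],[0,0,8.5],0.085],[[0,0,0],[0,0,4.9],0.085],[[0,0,0],[0,0,0],0.085]]'
python3 - <<'E'
from h import *
s=manip.read_state();print(s["joint_positions"].round(3),s["eef_pos"],s["eef_rot"]);R=Ro.from_rotvec(s["eef_rot"]).as_matrix();print(R.round(3))
E
```

```text
40 [0.371 0.284 0.042] 0.467
49 [ 0.37 -0.28  0.05] 0.464
58 [ 0.445 -0.09   0.058] 0.454
67 [0.438 0.108 0.066] 0.451
blue [ 0.431 -0.189  0.058] 0.471
box [0.571 0.241 0.066] 0.619
time: 1.2
eef_pos: [0.176, 0.5734, 0.2501]
eef_rot: [3.141, 0.001, -0.0]
contact_force: [-0.3, 0.5, 0.3]
width: 0.085
[ 1.273  0.314 -0.047  1.21  -0.     2.843] [0.17602857 0.57344488 0.25006057] [ 3.14113775e+00  7.55994651e-04 -1.85386520e-04]
[[ 1.  0. -0.]
 [ 0. -1. -0.]
 [-0.  0. -1.]]
```

```bash
python3 -m crank '[[[0.0244,0.0361,0],[0,0,0],0.085],[[0.0244,0.0361,0],[0,0,0],0.085],[[0.0244,0.0361,0],[0,0,0],0.085],[[0.0244,0.0361,0],[0,0,0],0.085],[[0.0244,0.0361,0],[0,0,0],0.085],[[0.0244,0.0361,0],[0,0,0],0.085],[[0.0244,0.0361,0],[0,0,0],0.085],[[0.0244,0.0361,0],[0,0,0],0.085],[[0,0,0],[0,0,0],0.085],[[0,0,0],[0,0,0],0.085]]'
python3 - <<'E'
from h import *
img,K,R,t=cam("wrist");cv2.imwrite("pics/w1.png",img);print(K,-R.T@t,R)
print(proj([.371,.284,.042],K,R,t))
E
```

```text
time: 2.2
eef_pos: [0.3718, 0.2842, 0.2504]
eef_rot: [-3.141, 0.0, 0.0]
contact_force: [0.3, 0.9, -0.1]
width: 0.0855
[[289.41541021   0.         318.91156473]
 [  0.         289.41541021 197.42911992]
 [  0.           0.           1.        ]] [0.37288219 0.35804365 0.37328421] [[ 9.99999834e-01 -2.50449354e-04 -5.19853090e-04]
 [-9.07860206e-05 -9.57966202e-01  2.86881070e-01]
 [-5.69850868e-04 -2.86880975e-01 -9.57966065e-01]]
[317.46583827 176.8233953 ]
```

View pics/w1.png

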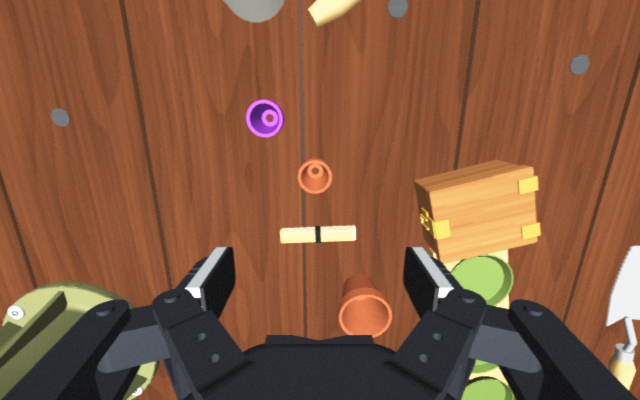

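Pot_40's rim is centred at about (315,176) and the purple look-alike is at (265,118), well clear. I'll measure the rim from its bottom and side edges.

```bash
cat >> h.py <<'E'
def pot(D,H,px,base=0.,win=60,name=None):
    """rim centre seen by the wrist camera (yaw 0): sides give x, lower edge gives y"""
    img,K,R,t=cam("wrist"); hsv=cv2.cvtColor(img,cv2.COLOR_BGR2HSV)
    if name: cv2.imwrite(f"pics/{name}.png",img)
    m=cv2.inRange(hsv,(3,110,150),(16,255,255)); w=np.zeros_like(m); cv2.circle(w,tuple(int(v) for v in px),win,255,-1)
    m=cv2.morphologyEx(m&w,cv2.MORPH_CLOSE,np.ones((3,3)))
    cs,_=cv2.findContours(m,cv2.RETR_EXTERNAL,cv2.CHAIN_APPROX_NONE); c=max(cs,key=cv2.contourArea)
    x,y,bw,bh=cv2.boundingRect(c); z=base+H
    l,r=ray((x-.5,y+bh/2),z,K,R,t),ray((x+bw-.5,y+bh/2),z,K,R,t); b=ray((x+bw/2,y+bh-.5),z,K,R,t); u=ray((x+bw/2,y-.5),z,K,R,t)
    e=manip.read_state()["eef_pos"]; C=np.array([(l[0]+r[0])/2,b[1]+D/2])
    print("box",x,y,bw,bh,"diam",(r[0]-l[0]).round(4),"want",D,"yextent",(u[1]-b[1]).round(4),"centre",C.round(4),"tool shift x,y",(C[0]-e[0]).round(4),(e[1]-C[1]).round(4),"z to collar mid",(e[2]-(z-.006)).round(4))
E
python3 - <<'E'
from h import *
pot(.040,.042,(315,176),win=30)
E
```

```text
box 285 146 60 60 diam 0.0701 want 0.04 yextent 0.0716 centre [0.3671 0.2695] tool shift x,y -0.004 0.016 z to collar mid 0.2143
```

```bash
python3 - <<'E'
import cv2
h=cv2.cvtColor(cv2.imread("pics/w1.png"),cv2.COLOR_BGR2HSV)
for r in (176,191,165): print([tuple(int(v) for v in h[r,c]) for c in range(290,342,4)])
E
```

```text
[(11, 159, 156), (11, 165, 161), (10, 157, 242), (9, 169, 148), (9, 169, 186), (10, 155, 242), (12, 152, 248), (12, 156, 247), (9, 168, 214), (8, 171, 176), (11, 148, 248), (10, 153, 158), (10, 156, 155)]
[(11, 158, 153), (11, 157, 166), (11, 157, 167), (10, 113, 111), (10, 162, 222), (11, 153, 245), (11, 149, 248), (11, 149, 249), (11, 152, 244), (10, 154, 142), (10, 159, 146), (11, 160, 156), (10, 159, 152)]
[(11, 163, 153), (11, 159, 162), (10, 158, 160), (9, 166, 226), (11, 157, 242), (10, 159, 238), (11, 145, 249), (12, 151, 249), (9, 166, 219), (10, 157, 240), (11, 166, 141), (11, 159, 154), (10, 157, 151)]
```

```bash
sed -i 's/(3,110,150)/(3,110,200)/' h.py; python3 - <<'E'
from h import *
pot(.040,.042,(315,176),win=30)
E
```

```text
box 298 160 35 35 diam 0.041 want 0.04 yextent 0.0419 centre [0.3674 0.2837] tool shift x,y -0.0035 0.0021 z to collar mid 0.2143
```

```bash
python3 -m crank '[[[-0.0035,0.0015,0.04],[0,0,0],0.075],[[0,0,0.04],[0,0,0],0.075],[[0,0,0.04],[0,0,0],0.075],[[0,0,0.04],[0,0,0],0.075],[[0,0,0.03],[0,0,0],0.075],[[0,0,0.015],[0,0,0],0.075],[[0,0,0.009],[0,0,0],0.075],[[0,0,0],[0,0,0],0.075]]'
python3 - <<'E'
from h import *
pot(.040,.042,(318,250),win=60,name="w2")
E
```

```text
time: 3.15
eef_pos: [0.3668, 0.2838, 0.0354]
eef_rot: [3.14, 0.004, -0.002]
contact_force: [-0.1, 0.3, 0.2]
width: 0.0749
box 275 226 88 85 diam 0.0399 want 0.04 yextent 0.0435 centre [0.3676 0.2866] tool shift x,y 0.0001 -0.0025 z to collar mid 0.0003
```

View pics/w2.png

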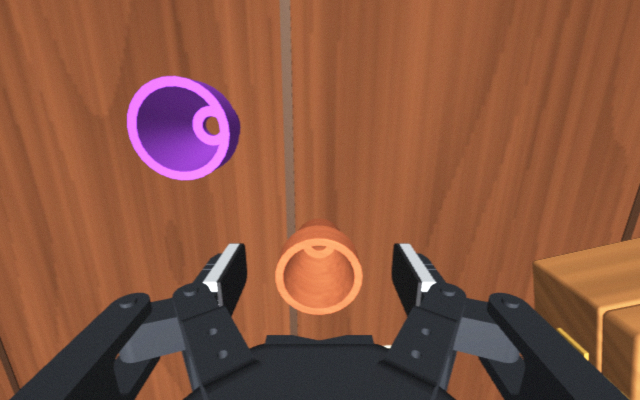

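The rim spans rows 240–314, centred between the fingers in x and about 1 mm off in y. I'll close and lift.

```bash
python3 -m crank '[[[0,-0.001,0],[0,0,0],0.03],[[0,0,0],[0,0,0],0.03],[[0,0,0],[0,0,0],0.03],[[0,0,0],[0,0,0],0.03],[[0,0,0],[0,0,0],0.03],[[0,0,-0.02],[0,0,0],0.03],[[0,0,-0.04],[0,0,0],0.03],[[0,0,-0.04],[0,0,0],0.03],[[0,0,-0.04],[0,0,0],0.03],[[0,0,0],[0,0,0],0.03]]'
```

```text
time: 4.2
eef_pos: [0.3711, 0.2867, 0.1823]
eef_rot: [-3.135, -0.001, -0.013]
contact_force: [0.3, 0.3, -0.5]
width: 0.0383
```

```bash
python3 -m crank '[[[0.036,0.025,-0.01],[0,0,0],0.03],[[0.036,0.025,0],[0,0,0],0.03],[[0.036,0.025,0],[0,0,0],0.03],[[0.036,0.025,0],[0,0,0],0.03],[[0.036,0.025,0],[0,0,0],0.03],[[0.036,0.025,0],[0,0,0],0.03],[[0,0,0],[0,0,0],0.03],[[0,0,0],[0,0,0],0.03],[[0,0,0],[0,0,0],0.03]]'
python3 - <<'E'
from h import *
for i in range(3):
    s=manip.read_state();print(s["eef_pos"].round(4),s["eef_rot"].round(3),s["contact_force"].round(2));manip.capture("side")
img,K,R,t=cam("wrist");cv2.imwrite("pics/w3.png",img)
for c in blobs(img,(30,60,40),(50,255,255),300):
    e=cv2.fitEllipse(c); print(cv2.boundingRect(c),np.round(e[0],1),np.round(e[1],1),ray(e[0],.032,K,R,t).round(4),ray(e[0],.023,K,R,t).round(4))
E
```

```text
time: 5.1
eef_pos: [0.583, 0.1348, 0.1858]
eef_rot: [-3.142, -0.001, 0.002]
contact_force: [0.7, -0.6, -0.0]
width: 0.0384
[0.583  0.1348 0.1858] [-3.142e+00 -1.000e-03  2.000e-03] [ 0.74 -0.58 -0.03]
[0.5829 0.1351 0.1861] [-3.142e+00 -2.000e-03  1.000e-03] [-0.09  0.67 -1.12]
[0.583  0.1353 0.1862] [-3.142e+00 -3.000e-03  1.000e-03] [ 0.34  0.45 -0.18]
(320, 292, 44, 29) [346.4 308.7] [21.9 43.4] [ 0.6154 -0.0053  0.032 ] [ 0.6164 -0.0122  0.023 ]
(281, 145, 90, 84) [325.4 186. ] [80.6 89.5] [0.5905 0.1379 0.032 ] [0.5907 0.1356 0.023 ]
```

View pics/w3.png

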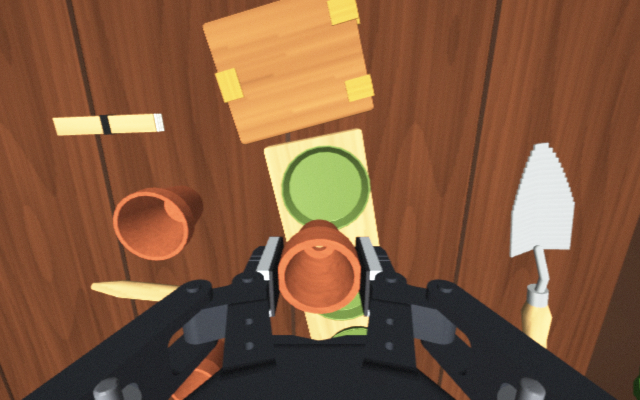

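The held pot_40 is at (318,268), upright. The first saucer is at (326,187), right next to the box. I'll refine its centre from the inner floor.

```bash
cat >> h.py <<'E'
def saucer(px,win=60,show=True):
    img,K,R,t=cam("wrist"); e0=manip.read_state()["eef_pos"]; hsv=cv2.cvtColor(img,cv2.COLOR_BGR2HSV)
    for lab,v,z in(("rim",40,.032),("floor",150,.023)):
        m=cv2.inRange(hsv,(30,60,v),(50,255,255)); w=np.zeros_like(m); cv2.circle(w,px,win,255,-1)
        m=cv2.morphologyEx(m&w,cv2.MORPH_OPEN,np.ones((3,3)))
        c=max(cv2.findContours(m,cv2.RETR_EXTERNAL,cv2.CHAIN_APPROX_NONE)[0],key=cv2.contourArea)
        x,y,bw,bh=cv2.boundingRect(c); P=ray((x+bw/2-.5,y+bh/2-.5),z,K,R,t)
        W=ray((x+bw,y+bh/2),z,K,R,t)[0]-ray((x,y+bh/2),z,K,R,t)[0]; V=ray((x,y),z,K,R,t)[1]-ray((x,y+bh),z,K,R,t)[1]
        print(lab,(x,y,bw,bh),"w,h",W.round(4),V.round(4),"centre",P[:2].round(4),"tool shift",(P[0]-e0[0]).round(4),(e0[1]-P[1]).round(4))
E
python3 - <<'E'
from h import *
i=cv2.cvtColor(cv2.imread("pics/w3.png"),cv2.COLOR_BGR2HSV)
print([tuple(int(v) for v in i[187,c]) for c in range(276,300,2)])
saucer((326,187),55)
E
```

```text
[(25, 78, 253), (25, 82, 252), (25, 96, 246), (39, 123, 182), (42, 131, 123), (42, 134, 118), (42, 135, 119), (42, 121, 196), (41, 112, 209), (41, 116, 209), (41, 116, 208), (40, 118, 208)]
rim (281, 145, 89, 84) w,h 0.0881 0.0861 centre [0.5903 0.1373] tool shift 0.0068 -0.002
floor (289, 152, 73, 76) w,h 0.0748 0.0809 centre [0.5905 0.1318] tool shift 0.007 0.0035
```

```bash
python3 - <<'E'
from h import *
z=manip.read_state()["eef_pos"][2]
pot(.040,.006+z,(318,270),win=58)
E
```

```text
box 278 239 82 75 diam 0.0377 want 0.04 yextent 0.0392 centre [0.5842 0.136 ] tool shift x,y 0.0007 -0.0008 z to collar mid -0.0
```

```bash
python3 -m crank '[[[0.0065,0.0005,0.03],[0,0,0],0.03],[[0,0,0.035],[0,0,0],0.03],[[0,0,0.03],[0,0,0],0.03],[[0,0,0.015],[0,0,0],0.03],[[0,0,0.01],[0,0,0],0.03],[[0,0,0.004],[0,0,0],0.03],[[0,0,0],[0,0,0],0.03],[[0,0,0],[0,0,0],0.03]]'
python3 - <<'E'
from h import *
s=manip.read_state();print(s["eef_pos"],s["contact_force"])
E
```

```text
time: 6.2
eef_pos: [0.5914, 0.1343, 0.0634]
eef_rot: [-3.141, -0.001, -0.003]
contact_force: [0.1, -0.1, -0.1]
width: 0.0383
[0.59135275 0.13431565 0.06339163] [ 0.0974525  -0.13340942 -0.10426303]
```

```bash
python3 -m crank '[[[0,0,0.002],[0,0,0],0.03],[[0,0,0.001],[0,0,0],0.03],[[0,0,0],[0,0,0],0.03],[[0,0,0.001],[0,0,0],0.03],[[0,0,0],[0,0,0],0.03]]'
```

```text
time: 6.7
eef_pos: [0.5915, 0.1343, 0.0607]
eef_rot: [-3.141, -0.001, -0.004]
contact_force: [-4.1, -0.5, 13.1]
width: 0.0379
```

```bash
python3 -m crank '[[[0,0,-0.0005],[0,0,0],0.045],[[0,0,0],[0,0,0],0.055],[[0,0,0],[0,0,0],0.06],[[0,0,0],[0,0,0],0.06],[[0,0,-0.02],[0,0,0],0.06],[[0,0,-0.04],[0,0,0],0.06],[[0,0,-0.05],[0,0,0],0.085],[[0,0,-0.05],[0,0,0],0.085],[[0,0,-0.03],[0,0,0],0.085],[[0,0,0],[0,0,0],0.085],[[0,0,0],[0,0,0],0.085]]'
python3 - <<'E'
from h import *
img,K,R,t=cam("wrist");cv2.imwrite("pics/w4.png",img)
print(proj([.438,.108,.066],K,R,t),proj([.59,.135,.065],K,R,t))
pot(.040,.042,(325,185),base=.023,win=28); saucer((322,185),60)
E
```

```text
time: 7.8
eef_pos: [0.5909, 0.1341, 0.2491]
eef_rot: [-3.141, -0.001, -0.002]
contact_force: [-0.1, -0.8, -0.3]
width: 0.0848
[180.30588159 204.49008915] [317.03641775 180.6735007 ]
box 303 164 36 36 diam 0.0391 want 0.04 yextent 0.0401 centre [0.5924 0.1337] tool shift x,y 0.0028 0.0001 z to collar mid 0.188
rim (283, 138, 74, 73) w,h 0.0881 0.0888 centre [0.5906 0.1353] tool shift 0.0011 -0.0015
floor (289, 144, 61, 67) w,h 0.0748 0.0842 centre [0.59   0.1297] tool shift 0.0005 0.0042
```

View pics/w4.png

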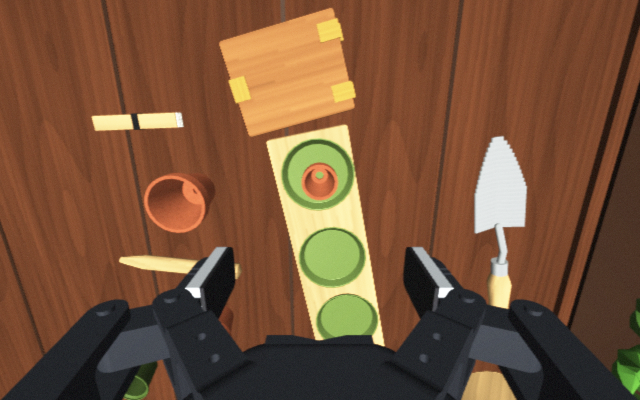

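Pot_40 stands upright in the saucer beside the box, about 2 mm off centre. Next is pot_67, rim at (178,202), with the dibber tip at (238,270) below it.

```bash
python3 -m crank '[[[-0.039,0.006,0],[0,0,0],0.085],[[-0.039,0.006,0],[0,0,0],0.085],[[-0.039,0.006,0],[0,0,0],0.085],[[-0.037,0.007,0],[0,0,0],0.085],[[0,0,0],[0,0,0],0.085],[[0,0,0],[0,0,0],0.085]]'
python3 - <<'E'
from h import *
pot(.067,.066,(318,185),win=48,name="w5")
E
```

```text
time: 8.55
eef_pos: [0.4357, 0.1088, 0.248]
eef_rot: [3.141, 0.001, -0.001]
contact_force: [1.0, 0.6, -0.2]
width: 0.0852
box 283 152 62 60 diam 0.0671 want 0.067 yextent 0.0667 centre [0.4306 0.1082] tool shift x,y -0.0061 0.0008 z to collar mid 0.1882
```

```bash
python3 -m crank '[[[-0.0055,0.0008,0.04],[0,0,0],0.085],[[0,0,0.04],[0,0,0],0.085],[[0,0,0.035],[0,0,0],0.085],[[0,0,0],[0,0,0],0.085],[[0,0,0],[0,0,0],0.085]]'
python3 - <<'E'
from h import *
pot(.067,.066,(318,240),win=85,name="w6")
E
```

```text
time: 9.1
eef_pos: [0.4314, 0.1082, 0.1337]
eef_rot: [3.141, 0.001, -0.003]
contact_force: [0.3, 0.9, 0.9]
width: 0.085
box 270 174 95 89 diam 0.0668 want 0.067 yextent 0.0669 centre [0.4309 0.1083] tool shift x,y -0.0015 0.0002 z to collar mid 0.0748
```

View pics/w6.png

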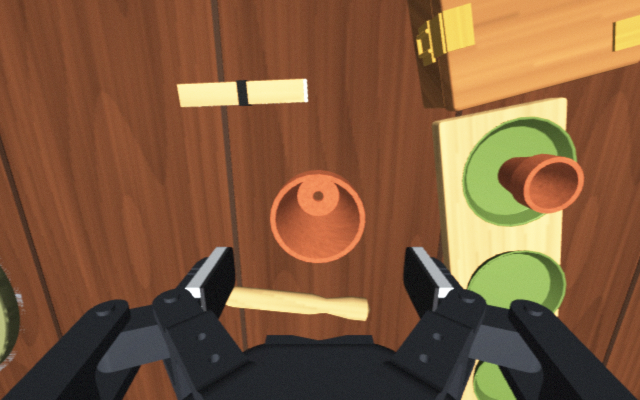

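Pot_67 is centred at (318,217), with the dibber about 60 mm clear. Descend and grip.

```bash
python3 -m crank '[[[-0.0007,0,0.03],[0,0,0],0.085],[[0,0,0.025],[0,0,0],0.085],[[0,0,0.018],[0,0,0],0.085],[[0,0,0],[0,0,0],0.085],[[0,0,0],[0,0,0],0.055],[[0,0,0],[0,0,0],0.055],[[0,0,0],[0,0,0],0.055],[[0,0,0],[0,0,0],0.055],[[0,0,0],[0,0,0],0.055]]'
python3 -m crank '[[[0,0,-0.02],[0,0,0],0.055],[[0,0,-0.04],[0,0,0],0.055],[[0,0,-0.04],[0,0,0],0.055],[[0,0,-0.04],[0,0,0],0.055],[[0,0,0],[0,0,0],0.055],[[0,0,0],[0,0,0],0.055]]'
```

```text
time: 10.05
eef_pos: [0.432, 0.1086, 0.0631]
eef_rot: [-3.141, -0.001, -0.005]
contact_force: [-1.8, -0.4, 5.5]
width: 0.0642
time: 10.65
eef_pos: [0.4318, 0.1085, 0.203]
eef_rot: [-3.14, -0.001, -0.007]
contact_force: [0.4, -0.4, -2.6]
width: 0.0637
```

```bash
python3 -m crank '[[[0.0276,0.0363,0],[0,0,0],0.055],[[0.0276,0.0363,0],[0,0,0],0.055],[[0.0276,0.0363,0],[0,0,0],0.055],[[0.0276,0.0363,0],[0,0,0],0.055],[[0.0276,0.0363,0],[0,0,0],0.055],[[0.0276,0.0363,0],[0,0,0],0.055],[[0.0276,0.0363,0],[0,0,0],0.055],[[0.0276,0.0363,0],[0,0,0],0.055],[[0,0,0],[0,0,0],0.055],[[0,0,0],[0,0,0],0.055]]'
python3 - <<'E'
from h import *
z=manip.read_state()["eef_pos"][2]
pot(.067,.003+z,(318,275),win=80,name="w7")
saucer((322,185),60)
E
```

```text
time: 11.65
eef_pos: [0.6505, -0.1827, 0.1985]
eef_rot: [-3.14, 0.001, 0.005]
contact_force: [-0.7, 0.5, -1.6]
width: 0.0643
box 250 208 138 126 diam 0.0646 want 0.067 yextent 0.0669 centre [ 0.6513 -0.1828] tool shift x,y 0.0011 0.001 z to collar mid 0.0036
rim (280, 143, 85, 65) w,h 0.0869 0.068 centre [ 0.6537 -0.1707] tool shift 0.0036 -0.0105
floor (287, 149, 70, 56) w,h 0.0739 0.0605 centre [ 0.6533 -0.1743] tool shift 0.0031 -0.007
```

View pics/w7.png

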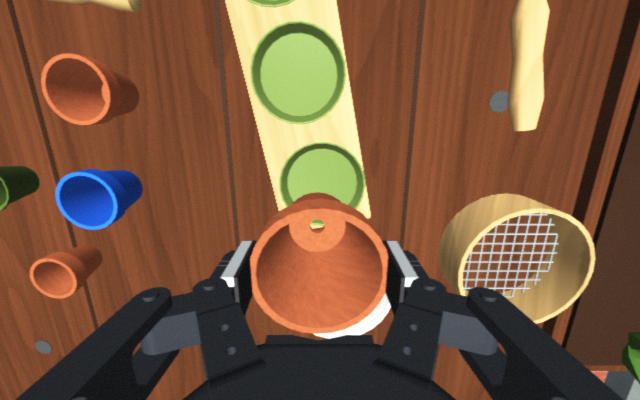

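The saucer at the bowl end is at about (322,183), partly hidden by the pot. Both edge fits and the top camera give (0.6535, -0.182).

```bash
python3 -m crank '[[[0.003,-0.001,0.03],[0,0,0],0.055],[[0,0,0.035],[0,0,0],0.055],[[0,0,0.025],[0,0,0],0.055],[[0,0,0.01],[0,0,0],0.055],[[0,0,0.005],[0,0,0],0.055],[[0,0,0],[0,0,0],0.055],[[0,0,0],[0,0,0],0.055]]'
```

```text
time: 12.45
eef_pos: [0.6553, -0.1811, 0.0975]
eef_rot: [3.141, 0.002, 0.004]
contact_force: [-0.6, -0.4, -0.9]
width: 0.064
```

```bash
python3 -m crank '[[[-0.0015,0.0005,0.004],[0,0,0],0.055],[[0,0,0.0025],[0,0,0],0.055],[[0,0,0.001],[0,0,0],0.055],[[0,0,0.001],[0,0,0],0.055],[[0,0,0],[0,0,0],0.055]]'
```

```text
time: 12.95
eef_pos: [0.6528, -0.1816, 0.0871]
eef_rot: [-3.142, -0.001, 0.0]
contact_force: [0.4, -0.2, -0.2]
width: 0.0639
```

```bash
python3 -m crank '[[[0,0,0.001],[0,0,0],0.055],[[0,0,0.001],[0,0,0],0.055],[[0,0,0],[0,0,0],0.055]]'
```

```text
time: 13.25
eef_pos: [0.653, -0.1817, 0.0862]
eef_rot: [3.141, 0.001, 0.001]
contact_force: [-1.9, 1.2, 4.9]
width: 0.0635
```

```bash
python3 -m crank '[[[0,0,0],[0,0,0],0.072],[[0,0,0],[0,0,0],0.08],[[0,0,0],[0,0,0],0.085],[[0,0,0],[0,0,0],0.085],[[0,0,0],[0,0,0],0.085],[[0,0,-0.02],[0,0,0],0.085],[[0,0,-0.04],[0,0,0],0.085],[[0,0,-0.05],[0,0,0],0.085],[[0,0,-0.05],[0,0,0],0.085],[[0,0,0],[0,0,0],0.085],[[0,0,0],[0,0,0],0.085]]'
python3 - <<'E'
from h import *
img,K,R,t=cam("wrist");cv2.imwrite("pics/w8.png",img)
pot(.067,.066,tuple(proj([.6535,-.182,.089],K,R,t)),base=.023,win=45); 
p=proj([.6535,-.182,.032],K,R,t); saucer(tuple(int(v) for v in p),50)
p=proj([.6305,-.0758,.032],K,R,t); print(p); saucer(tuple(int(v) for v in p),50)
print(proj([.445,-.09,.058],K,R,t))
E
```

```text
time: 14.35
eef_pos: [0.6539, -0.1819, 0.2473]
eef_rot: [3.141, 0.001, 0.006]
contact_force: [-0.4, 0.4, -0.9]
width: 0.0847
box 285 155 66 65 diam 0.0658 want 0.067 yextent 0.067 centre [ 0.6525 -0.1818] tool shift x,y 0.0002 0.0003 z to collar mid 0.1611
rim (283, 139, 74, 48) w,h 0.0863 0.0565 centre [ 0.6534 -0.1654] tool shift 0.0015 -0.0159
floor (292, 145, 58, 25) w,h 0.0691 0.0299 centre [ 0.6546 -0.1604] tool shift 0.0027 -0.021
[295.84680496  79.3791275 ]
rim (259, 35, 82, 88) w,h 0.0881 0.0881 centre [ 0.6313 -0.0743] tool shift -0.0205 -0.107
floor (267, 45, 67, 78) w,h 0.0743 0.0809 centre [ 0.6312 -0.0786] tool shift -0.0207 -0.1028
[110.98246833  91.63824836]
```

View pics/w8.png

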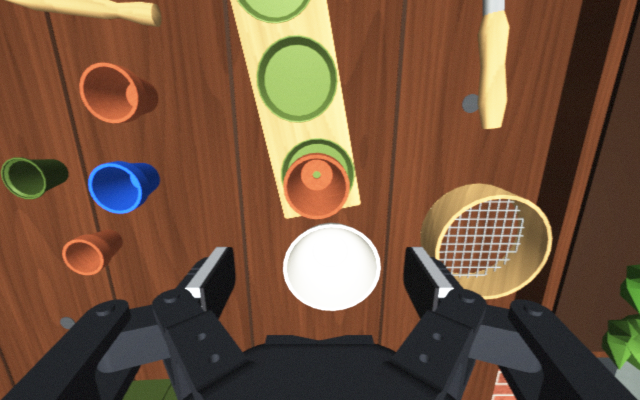

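Pot_67 stands centred within about 1 mm, and the bowl at (331,266) hasn't moved. Next is pot_58, rim at (109,93), which goes in the third saucer at (0.631,-0.0745).

```bash
python3 -m crank '[[[-0.0418,-0.0182,0],[0,0,0],0.085],[[-0.0418,-0.0182,0],[0,0,0],0.085],[[-0.0418,-0.0182,0],[0,0,0],0.085],[[-0.0418,-0.0182,0],[0,0,0],0.085],[[-0.0418,-0.0182,0.05],[0,0,0],0.085],[[0,0,0.05],[0,0,0],0.085],[[0,0,0],[0,0,0],0.085],[[0,0,0],[0,0,0],0.085]]'
python3 - <<'E'
from h import *
s=manip.read_state();img,K,R,t=cam("wrist")
p=proj([.444,-.091,.058],K,R,t);print(p)
pot(.058,.058,tuple(p),win=65,name="w9")
E
```

```text
time: 15.35
eef_pos: [0.4539, -0.0953, 0.158]
eef_rot: [-3.141, -0.001, 0.005]
contact_force: [0.2, 0.7, -0.7]
width: 0.0852
[305.82844421 200.64479395]
box 265 164 72 69 diam 0.0583 want 0.058 yextent 0.0584 centre [ 0.4417 -0.091 ] tool shift x,y -0.0149 -0.005 z to collar mid 0.1081
```

View pics/w9.png

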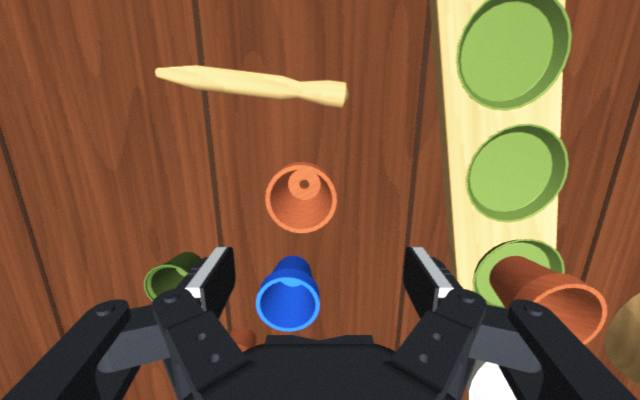

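Pot_58 is at (301,198), with the blue look-alike below it at (288,300). I'll take the offset from the same pose reading so that reading noise cancels.

```bash
sed -i 's/    s=manip.read_state(); c=manip.capture(n)/    global E0\n    s=manip.read_state(); E0=s["eef_pos"]; c=manip.capture(n)/; s/e=manip.read_state()\["eef_pos"\]/e=E0/; s/e0=manip.read_state()\["eef_pos"\]/e0=E0/' h.py; python3 - <<'E'
from h import *
for i in range(3): pot(.058,.058,(301,198),win=65)
E
```

```text
box 264 164 71 69 diam 0.0577 want 0.058 yextent 0.0586 centre [ 0.4416 -0.0915] tool shift x,y -0.015 -0.0045 z to collar mid 0.1081
box 264 164 71 68 diam 0.0577 want 0.058 yextent 0.0578 centre [ 0.4419 -0.0908] tool shift x,y -0.0149 -0.0053 z to collar mid 0.1083
box 264 164 71 68 diam 0.0577 want 0.058 yextent 0.0577 centre [ 0.442  -0.0908] tool shift x,y -0.0149 -0.0053 z to collar mid 0.1083
```

```bash
python3 -m crank '[[[-0.0147,-0.005,0],[0,0,0],0.085],[[0,0,0.03],[0,0,0],0.085],[[0,0,0.03],[0,0,0],0.085],[[0,0,0.03],[0,0,0],0.085],[[0,0,0.014],[0,0,0],0.085],[[0,0,0],[0,0,0],0.085],[[0,0,0],[0,0,0],0.085],[[0,0,0],[0,0,0],0.045],[[0,0,0],[0,0,0],0.045],[[0,0,0],[0,0,0],0.045],[[0,0,0],[0,0,0],0.045],[[0,0,0],[0,0,0],0.045]]'
python3 -m crank '[[[0,0,-0.02],[0,0,0],0.045],[[0,0,-0.04],[0,0,0],0.045],[[0,0,-0.04],[0,0,0],0.045],[[0,0,-0.04],[0,0,0],0.045],[[0,0,0],[0,0,0],0.045],[[0,0,0],[0,0,0],0.045]]'
```

```text
time: 16.8
eef_pos: [0.4412, -0.0908, 0.0562]
eef_rot: [3.141, 0.001, 0.004]
contact_force: [-3.6, 0.7, 11.1]
width: 0.0562
time: 17.4
eef_pos: [0.4409, -0.0907, 0.1957]
eef_rot: [3.141, 0.001, 0.005]
contact_force: [-0.4, -0.7, -1.9]
width: 0.0564
```

```bash
python3 -m crank '[[[0.038,-0.0032,0],[0,0,0],0.045],[[0.038,-0.0032,0],[0,0,0],0.045],[[0.038,-0.0032,0],[0,0,0],0.045],[[0.038,-0.0032,0],[0,0,0],0.045],[[0.037,-0.0032,0],[0,0,0],0.045],[[0,0,0],[0,0,0],0.045],[[0,0,0.03],[0,0,0],0.045],[[0,0,0.03],[0,0,0],0.045],[[0,0,0.03],[0,0,0],0.045],[[0,0,0.012],[0,0,0],0.045],[[0,0,0],[0,0,0],0.045],[[0,0,0],[0,0,0],0.045],[[0,0,0],[0,0,0],0.045]]'
python3 - <<'E'
from h import *
z=manip.read_state()["eef_pos"][2]
pot(.058,.002+z,(318,275),win=75)
s=manip.read_state();print(s["eef_pos"].round(4))
E
```

```text
time: 18.7
eef_pos: [0.6301, -0.0745, 0.0941]
eef_rot: [3.141, 0.001, 0.004]
contact_force: [0.6, -0.0, -1.1]
width: 0.0559
box 260 217 119 107 diam 0.0562 want 0.058 yextent 0.0572 centre [ 0.6311 -0.074 ] tool shift x,y 0.001 -0.0006 z to collar mid 0.004
[ 0.6302 -0.0745  0.0941]
```

Well aligned. Lower the last 15 mm gently.

```bash
python3 -m crank '[[[0,0,0.006],[0,0,0],0.045],[[0,0,0.004],[0,0,0],0.045],[[0,0,0.002],[0,0,0],0.045],[[0,0,0.001],[0,0,0],0.045],[[0,0,0.001],[0,0,0],0.045],[[0,0,0],[0,0,0],0.045]]'
```

```text
time: 19.35
eef_pos: [0.6287, -0.0744, 0.0794]
eef_rot: [3.142, 0.001, -0.0]
contact_force: [-4.0, -0.1, 8.1]
width: 0.0562
```

```bash
python3 -m crank '[[[0,0,0],[0,0,0],0.065],[[0,0,0],[0,0,0],0.075],[[0,0,0],[0,0,0],0.075],[[0,0,0],[0,0,0],0.075],[[0,0,-0.02],[0,0,0],0.075],[[0,0,-0.04],[0,0,0],0.075],[[0,0,-0.05],[0,0,0],0.085],[[0,0,-0.05],[0,0,0],0.085],[[0,0,0],[0,0,0],0.085],[[0,0,0],[0,0,0],0.085],[[0,0,0],[0,0,0],0.085]]'
python3 - <<'E'
from h import *
img,K,R,t=cam("wrist")
pot(.058,.058,tuple(proj([.631,-.0745,.081],K,R,t)),base=.023,win=42)
p=proj([.6305,-.0758,.032],K,R,t); saucer(tuple(int(v) for v in p),50)
p=proj([.6084,.029,.032],K,R,t); print(p); saucer(tuple(int(v) for v in p),50)
E
```

```text
time: 20.45
eef_pos: [0.6282, -0.0743, 0.2369]
eef_rot: [-3.141, -0.001, 0.003]
contact_force: [-1.0, 0.0, -0.4]
width: 0.0852
box 291 160 58 56 diam 0.0577 want 0.058 yextent 0.0575 centre [ 0.6289 -0.0741] tool shift x,y 0.001 -0.0001 z to collar mid 0.1614
rim (284, 141, 76, 63) w,h 0.0874 0.0739 centre [ 0.631  -0.0679] tool shift 0.0032 -0.0063
floor (291, 147, 63, 39) w,h 0.074 0.0464 centre [ 0.6317 -0.0626] tool shift 0.0038 -0.0117
[299.77074277  81.59186876]
rim (260, 42, 83, 89) w,h 0.0879 0.0885 centre [0.6091 0.0247] tool shift -0.0188 -0.0989
floor (268, 52, 68, 79) w,h 0.0744 0.0814 centre [0.609  0.0202] tool shift -0.0189 -0.0945
```

```bash
python3 -m crank '[[[-0.0324,0.0258,0],[0,0,0],0.085],[[-0.0324,0.0258,0],[0,0,0],0.085],[[-0.0324,0.0258,0],[0,0,0],0.085],[[-0.0324,0.0258,0],[0,0,0],0.085],[[-0.0324,0.0258,0],[0,0,0],0.085],[[-0.0324,0.0258,0],[0,0,0],0.085],[[-0.0324,0.0258,0],[0,0,0],0.085],[[-0.0324,0.0258,0],[0,0,0],0.085],[[0,0,0],[0,0,0],0.085],[[0,0,0],[0,0,0],0.085],[[0,0,0],[0,0,0],0.085]]'
python3 - <<'E'
from h import *
img,K,R,t=cam("wrist")
p=proj([.37,-.28,.05],K,R,t);print(p)
pot(.049,.05,tuple(p),win=50,name="w10")
E
```

```text
time: 21.75
eef_pos: [0.3705, -0.2805, 0.238]
eef_rot: [-3.141, -0.002, -0.0]
contact_force: [-0.9, -0.4, 0.3]
width: 0.085
[317.64190651 180.22150821]
box 291 159 45 44 diam 0.0496 want 0.049 yextent 0.0498 centre [ 0.3651 -0.2811] tool shift x,y -0.0056 0.0008 z to collar mid 0.1941
```

View pics/w10.png

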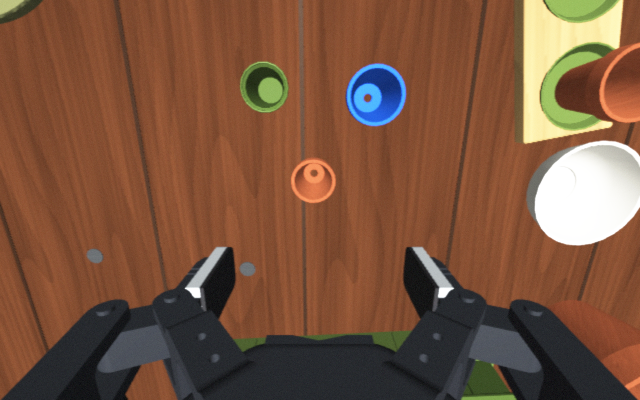

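Pot_49 is at (313,181), with nothing near the fingers. Descend with a check on the way.

```bash
python3 -m crank '[[[-0.0055,0.0008,0.04],[0,0,0],0.085],[[0,0,0.04],[0,0,0],0.085],[[0,0,0.04],[0,0,0],0.085],[[0,0,0],[0,0,0],0.08],[[0,0,0],[0,0,0],0.08],[[0,0,0],[0,0,0],0.08]]'
python3 - <<'E'
from h import *
img,K,R,t=cam("wrist")
p=proj([.3651,-.2811,.05],K,R,t);print(p)
pot(.049,.05,tuple(p),win=65)
E
```

```text
time: 22.45
eef_pos: [0.3661, -0.2824, 0.1203]
eef_rot: [3.14, 0.002, 0.004]
contact_force: [0.7, 0.2, 1.1]
width: 0.0802
[315.99661249 216.88208209]
box 281 179 70 69 diam 0.0497 want 0.049 yextent 0.052 centre [ 0.3649 -0.281 ] tool shift x,y -0.0013 -0.0017 z to collar mid 0.0765
```

```bash
python3 -m crank '[[[-0.001,-0.0012,0.03],[0,0,0],0.08],[[0,0,0.03],[0,0,0],0.08],[[0,0,0.014],[0,0,0],0.08],[[0,0,0],[0,0,0],0.08],[[0,0,0],[0,0,0],0.038],[[0,0,0],[0,0,0],0.038],[[0,0,0],[0,0,0],0.038],[[0,0,0],[0,0,0],0.038],[[0,0,0],[0,0,0],0.038]]'
python3 -m crank '[[[0,0,-0.02],[0,0,0],0.038],[[0,0,-0.04],[0,0,0],0.038],[[0,0,-0.045],[0,0,0],0.038],[[0,0,-0.045],[0,0,0],0.038],[[0,0,-0.02],[0,0,0],0.038],[[0,0,0],[0,0,0],0.038]]'
```

```text
time: 23.45
eef_pos: [0.3646, -0.2816, 0.0464]
eef_rot: [3.139, 0.001, 0.004]
contact_force: [-2.0, 0.5, 8.8]
width: 0.0474
time: 24.05
eef_pos: [0.3656, -0.2823, 0.219]
eef_rot: [3.136, 0.001, 0.011]
contact_force: [0.5, 1.0, -1.1]
width: 0.0473
```

```bash
python3 -m crank '[[[0.0271,-0.034,0],[0,0,0],0.038],[[0.0271,-0.034,0],[0,0,0],0.038],[[0.0271,-0.034,0],[0,0,0],0.038],[[0.0271,-0.034,0],[0,0,0],0.038],[[0.0271,-0.034,0],[0,0,0],0.038],[[0.0271,-0.034,0],[0,0,0],0.038],[[0.0271,-0.034,0],[0,0,0],0.038],[[0.0271,-0.034,0],[0,0,0],0.038],[[0.0271,-0.034,0],[0,0,0],0.038],[[0,0,0],[0,0,0],0.038],[[0,0,0],[0,0,0],0.038],[[0,0,0],[0,0,0],0.038]]'
python3 - <<'E'
from h import *
z=manip.read_state()["eef_pos"][2]
pot(.049,.004+z,(318,275),win=68,name="w11")
saucer((320,185),55)
E
```

```text
time: 25.25
eef_pos: [0.6062, 0.025, 0.2137]
eef_rot: [3.141, 0.0, -0.002]
contact_force: [-0.4, -0.6, -0.5]
width: 0.0476
box 268 226 102 92 diam 0.0474 want 0.049 yextent 0.0485 centre [0.607  0.0263] tool shift x,y 0.0008 -0.0013 z to collar mid 0.002
rim (281, 142, 81, 74) w,h 0.0874 0.082 centre [0.6092 0.0284] tool shift 0.003 -0.0037
floor (288, 149, 67, 67) w,h 0.0747 0.0769 centre [0.6092 0.0224] tool shift 0.003 0.0024
```

View pics/w11.png

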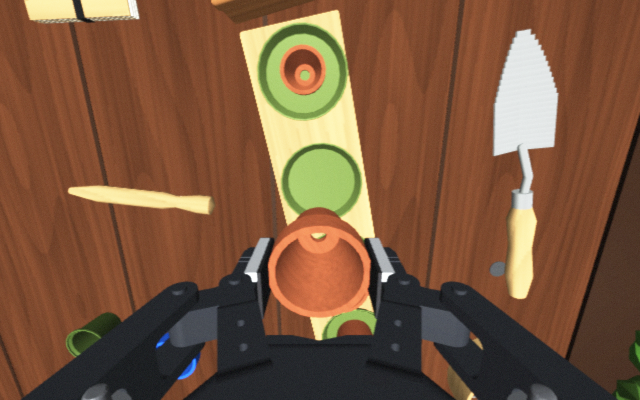

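Pot_49 is held upright at (320,267), and the free second saucer is centred at (0.609, 0.024). Lowering.

```bash
python3 -m crank '[[[0.0025,0.0018,0],[0,0,0],0.038],[[0,0,0.04],[0,0,0],0.038],[[0,0,0.04],[0,0,0],0.038],[[0,0,0.035],[0,0,0],0.038],[[0,0,0.015],[0,0,0],0.038],[[0,0,0],[0,0,0],0.038],[[0,0,0],[0,0,0],0.038],[[0,0,0],[0,0,0],0.038]]'
```

```text
time: 26.15
eef_pos: [0.611, 0.0235, 0.0861]
eef_rot: [-3.141, -0.0, -0.005]
contact_force: [0.3, 0.1, -0.0]
width: 0.0471
```

```bash
python3 -m crank '[[[-0.001,0.0005,0.007],[0,0,0],0.038],[[0,0,0.004],[0,0,0],0.038],[[0,0,0.002],[0,0,0],0.038],[[0,0,0.001],[0,0,0],0.038],[[0,0,0.001],[0,0,0],0.038],[[0,0,0.001],[0,0,0],0.038],[[0,0,0],[0,0,0],0.038]]'
```

```text
time: 26.85
eef_pos: [0.6086, 0.0234, 0.0695]
eef_rot: [-3.141, -0.001, -0.0]
contact_force: [-4.2, 0.3, 8.8]
width: 0.0473
```

```bash
python3 -m crank '[[[0,0,0],[0,0,0],0.055],[[0,0,0],[0,0,0],0.065],[[0,0,0],[0,0,0],0.065],[[0,0,0],[0,0,0],0.065],[[0,0,-0.02],[0,0,0],0.065],[[0,0,-0.04],[0,0,0],0.065],[[0,0,-0.05],[0,0,0],0.085],[[0,0,-0.05],[0,0,0],0.085],[[0,0,-0.04],[0,0,0],0.085],[[-0.01,-0.045,0],[0,0,0],0.085],[[-0.01,-0.045,0],[0,0,0],0.085],[[0,0,0],[0,0,0],0.085],[[0,0,0],[0,0,0],0.085],[[0,0,0],[0,0,0],0.085]]'
python3 - <<'E'
from h import *
img,K,R,t=cam("wrist");cv2.imwrite("pics/w12.png",img)
for D,H,S in((.049,.05,(.609,.024)),(.04,.042,(.5906,.1353))):
    pot(D,H,tuple(proj([*S,H+.023],K,R,t)),base=.023,win=32); saucer(tuple(int(v) for v in proj([*S,.032],K,R,t)),42)
s=cam("side")[0]; cv2.imwrite("pics/s2.png",s)
E
```

```text
time: 28.25
eef_pos: [0.5886, 0.1128, 0.2681]
eef_rot: [3.141, 0.001, -0.0]
contact_force: [0.8, -1.2, 0.7]
width: 0.0848
box 315 232 41 36 diam 0.0497 want 0.049 yextent 0.0482 centre [0.609  0.0248] tool shift x,y 0.0203 0.0876 z to collar mid 0.2011
rim (301, 206, 65, 54) w,h 0.0874 0.0788 centre [0.6084 0.0292] tool shift 0.0197 0.0831
floor (307, 209, 54, 41) w,h 0.0741 0.0608 centre [0.6094 0.0304] tool shift 0.0207 0.0818
box 305 142 34 35 diam 0.0385 want 0.04 yextent 0.0398 centre [0.5925 0.1334] tool shift x,y 0.0038 -0.0212 z to collar mid 0.2091
rim (285, 118, 71, 71) w,h 0.088 0.0879 centre [0.5909 0.1359] tool shift 0.0022 -0.0236
floor (291, 124, 58, 65) w,h 0.0739 0.083 centre [0.5903 0.1308] tool shift 0.0016 -0.0185
```

View pics/s2.png

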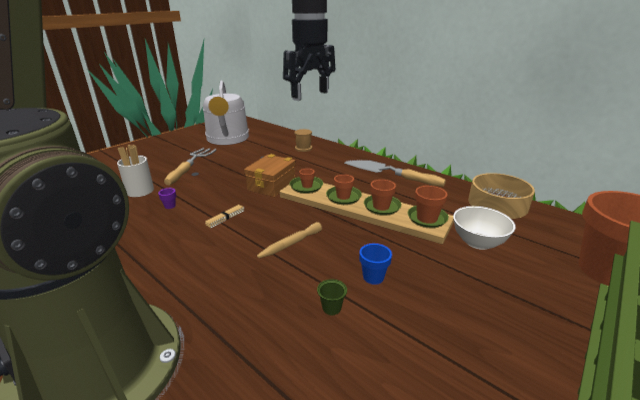

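View pics/w12.png

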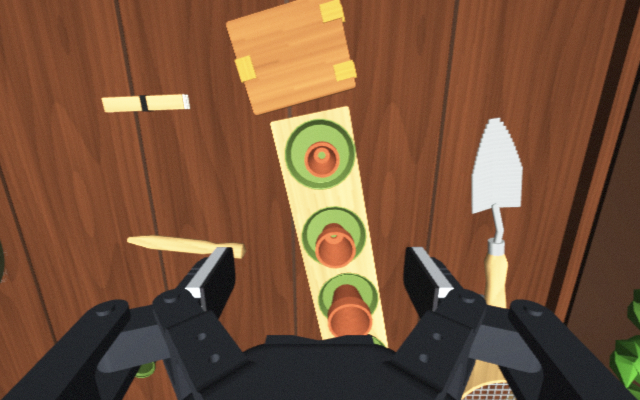

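The side view shows all four pots upright in the saucers, sizes rising from the box at (270,172) to the bowl at (483,228). The bowl is in its starting spot and the gripper is clear above. Handing in.

```bash
python3 -c "
from station import manip
print(manip.close_job())"
```

```text
the job is handed in; nothing more can be done
None
```

All four clay pots stand upright in the green saucers. From the box with the brass latch to the white bowl they run 40, 49, 58 and 67 mm. I gripped each by its collar, lowered it until the wrist felt light contact (5–13 N), released it and lifted straight up. The job was handed in at about 28 s on the robot's clock.

**Centring:** in the last wrist measurements, the 49, 58 and 67 mm pots were about 1–2 mm from their saucer centres. The 40 mm pot was the furthest off, at about 3 mm (2–3 mm over two looks); I left it, since the saucer floor is 75 mm across.

**Disagreement in the checks:** the saucer inner-floor fits differed from the rim fits by up to 6 mm. This was because the near wall merged into the floor or a pot hid part of the saucer. I relied on the rim or the top edge, which agreed with the top camera to about 1–2 mm.

**Surroundings:** in the final side view the bowl, the look-alikes and the tools were where they started, and the gripper was clear of everything. The bowl's place was judged by eye, not measured again.

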